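# Line up the bench supplies by height

## Task

Put the cleaner bottle, the white jar, the solder spool and the tape roll back on the supply board, one centred on each round pad, in order of height: the tallest on the pad next to the upright stop plate, the lowest at the far end. Stand each one as it stands now (the tape lying flat), and leave the screwdriver where it lies.

Things in the scene. Friction and masses are not known exactly. Their poses are not given: they have to be found in the camera images.
- cleaner: the dropper bottle of board cleaner: white round body 55 mm across with straight sides up to about 80 mm, red cap 26 mm across between 88 and 104 mm, thin red nozzle above; 122 mm tall overall, the tallest. About 0.11 kg. Stands upright; origin at the centre of its underside, z up.
- jar: plain white round jar with a black lid, 54 mm across, 66 mm tall, closed, the second tallest. About 0.12 kg. Stands upright; origin at the centre of its underside, z up.
- spool_axis (a point): solder spool standing on its flange: two black round flanges 59 mm across, white windings between, 41 mm tall, the third tallest. A thin loose wire end, a few mm long and without substance, sticks out on one side. About 0.22 kg. Grip it across the flanges. This point is the centre of its underside, on the spool's axis, z up.
- tape: roll of blue tape lying flat: ring 100 mm across outside, hole about 64 mm across, 19 mm tall, the lowest. Too wide to grip across: grip the ring wall (about 16 to 18 mm thick, its middle about 41 mm from the centre) with one finger in the hole. Origin at the centre of its underside, z up.
- pad_1: fixed round white plastic pad, 90 mm across, on the thin grey supply board; its top is 6 mm above the bench top. Origin at the centre of its underside (4 mm above the bench). The four pads lie in one straight row, 120 mm apart, the board turned at most 0.1 rad; this is number 1 counted from the +y (robot's left) end.
- pad_2: fixed round white plastic pad, 90 mm across, on the thin grey supply board; its top is 6 mm above the bench top. Origin at the centre of its underside (4 mm above the bench). The four pads lie in one straight row, 120 mm apart, the board turned at most 0.1 rad; this is number 2 counted from the +y (robot's left) end.
- pad_3: fixed round white plastic pad, 90 mm across, on the thin grey supply board; its top is 6 mm above the bench top. Origin at the centre of its underside (4 mm above the bench). The four pads lie in one straight row, 120 mm apart, the board turned at most 0.1 rad; this is number 3 counted from the +y (robot's left) end.
- pad_4: fixed round white plastic pad, 90 mm across, on the thin grey supply board; its top is 6 mm above the bench top. Origin at the centre of its underside (4 mm above the bench). The four pads lie in one straight row, 120 mm apart, the board turned at most 0.1 rad; this is number 4 counted from the +y (robot's left) end.
- end_stop: upright steel stop plate, fixed across one end of the supply board, the left or the right end: 100 mm along its x, 6 mm thick, top 54 mm above the bench, on a 30 mm wide foot; it stands on the line of the pads, 90 mm beyond the centre of the end pad (the board's other end has only a flat steel plate, top 8 mm above the bench). Origin at the centre of its underside, 4 mm above the bench; its y axis runs along the row.
- screwdriver: small screwdriver with a red handle lying on the bench among the supplies, 178 x 22 x 23 mm, long side (its own y) roughly along world x; to be left alone. Origin at the middle of the underside.
Not all that is in view belongs to the job. What is shaped like the tape but green is not meant. What is shaped like the jar but purple is not meant.

How it is judged (in metres and radians):
At the end, for the whole second after the job is handed in: Counting from the pad next to the upright stop plate: cleaner bottle, jar, solder spool, tape roll, each standing on its own pad with its centre within 15 mm of the pad's centre, upright (within 0.1 rad), released and at rest (((horizontal distance between end_stop and pad_1 below 0.15 m and horizontal distance between cleaner and pad_1 below 0.015 m and horizontal distance between jar and pad_2 below 0.015 m and horizontal distance between spool_axis and pad_3 below 0.015 m and horizontal distance between tape and pad_4 below 0.015 m) or (horizontal distance between end_stop and pad_4 below 0.15 m and horizontal distance between cleaner and pad_4 below 0.015 m and horizontal distance between jar and pad_3 below 0.015 m and horizontal distance between spool_axis and pad_2 below 0.015 m and horizontal distance between tape and pad_1 below 0.015 m)) and height (world z) of cleaner between 0.002 and 0.012 m and angle between each of cleaner, jar, spool_axis, tape's own z axis and vertical below 0.1 rad and height (world z) of jar between 0.002 and 0.012 m and height (world z) of spool_axis between 0.002 and 0.012 m and height (world z) of tape between 0.002 and 0.012 m and linear speed of each of cleaner, jar, tape below 0.02 m/s); the robot touches nothing.
It fails at once if the screwdriver is shifted by more than 30 mm (distance of screwdriver from where it was at the start of the episode above 0.03 m).
It also fails if it takes over 109 s, if anything falls off the work surface, if the arm or the gripper's body presses on something with over 40 N, if the wrist force passes 120 N, or if a joint passes its speed limit or range.

## Robot

A 7-joint arm with a two-finger parallel gripper is mounted at the origin on a cart in front of the work surface, level with it; the furniture and walls round the work are solid. World frame = base frame: x ahead of the robot, y to its left, z up, the work surface at z = 0. Lengths are in m, angles in degrees, forces in N, time in s.
With the tool pointing down it reaches from about 0.425 to 0.875 m from the base axis. Payload 4.7 kg.
Tool frame: the origin (TCP) lies on the centre line of the jaws, within the pads' length; the fingertips stand 17 mm ahead of it and the grasp point (between the pads) lies 2 mm behind it; z points along the fingers, y is the direction in which the jaws open and shut (so a half turn about z gives the same grasp; the last joint's range is limited). The gripper opens to 85 mm and grips with 20 to 120 N. Pads are 22 mm wide; open, the fingers measure 114 mm over their backs; the gripper's body (76 mm by 85 mm) begins 54 mm behind the grasp point. The pads swing forward as they close: fully open they stand 13 mm farther back than shut.
Start: joints at [67.214, 18.392, -4.016, 83.108, 1.295, 78.541, -3.26], TCP at [0.26, -0.596, 0.248] pointing down, gripper open.
Joint ranges: [-163.93, 163.93], [-17.29, 119.83], [-79.2, 71.16], [3.27, 140.29], [-89.18, 269.18], [5.43, 117.66], [-154.24, 154.24]. Speed limits (degrees/s): [147.25, 147.25, 180, 180, 180, 180, 180].

## Interface

Orientations are given as [roll, pitch, yaw] about the fixed x, y, z axes, in that order (R = Rz(yaw) Ry(pitch) Rx(roll)).
In Python, from station import ctrl, effector, grab_frame, camera_model gives the robot as it stands. The module is installed in compiled form; this text tells all that it offers. Calls block until the motion is done:
- ctrl.reach(position, orientation): joint-space move of the TCP to a pose.
- ctrl.servo_line(position, speed=0.15, rotation=None): straight line of the TCP; rotation=None keeps the orientation; speed is the mean speed in m/s.
- ctrl.move_j(angles): joint-space move.
- effector.set_gripper(opening, strength=None): finger opening in m; strength is the grip in N (None keeps the last); returns when the fingers have stopped.
- ctrl.wait(seconds).
- ctrl.solve_ik(position, orientation): joint angles nearest the present ones, or None.
- ctrl.observe(): the state.
- grab_frame(name): name is "scene" or "top" or "wrist"; returns the picture (384x512x3 uint8, red, green, blue); there is no depth.
- camera_model(name): a dict with "fx", "fy", "cx", "cy" (pixels), "rvec" (rotation vector, rad) and "tvec" (3), from world to camera coordinates, as OpenCV has them; the wrist camera has in their place "hand_eye" (4x4, takes a point from camera to tool coordinates, whose origin is the TCP and whose axes are the flange's). Camera axes: x right, y down, z forward; pixel columns grow to the right and rows downward; lengths in m; the calibration is good to about 2 mm. A picture is of the moment at which its call begins: read the wrist's pose just before it. camera_model takes no time and is no camera call.
A pose or a line that the arm cannot do raises ctrl.Unreachable and nothing moves.
- ctrl.close_job(): hands the job in, once; it reports no verdict.
The state is a dict: "t": time; "q": joint angles; "qd": joint speeds; "tau": joint torques, N m; "ee_pos": TCP position; "tool_rot": TCP orientation; "contact_force": force on the tool from outside, world axes, zero at the start; "moment": the same for the moment, N m; "grip_width": finger opening in m.
Only numpy, scipy, OpenCV 4.12 (cv2) and the standard library are available. Lean on these libraries where they do the work, as an engineer would, in place of code of your own. Each camera call takes 0.05 s, during which the arm holds its last target. There are 200 camera calls.

## Working session

There is one attempt and no reset: what is moved stays moved. The work goes in short steps, each a Python script; the robot and the scene stay as the last script left them, time stands still between calls to the robot, and variables do not carry over. Pictures are saved under pics/ and viewed, about 12 in all and at most 16, crops included, and the job is handed in when it is done.

```bash
mkdir -p pics
cat > h.py <<'E'
import numpy as np, cv2
from station import ctrl, effector, grab_frame, camera_model
def save(n,im): cv2.imwrite(f'pics/{n}.png',cv2.cvtColor(im,cv2.COLOR_RGB2BGR))
def cam(name):
    m=camera_model(name);K=np.array([[m['fx'],0,m['cx']],[0,m['fy'],m['cy']],[0,0,1]])
    R=cv2.Rodrigues(np.array(m['rvec'],float))[0];return K,R,np.array(m['tvec'],float).ravel()
def ray(name,u,v):
    K,R,t=cam(name);d=R.T@np.linalg.inv(K)@np.array([u,v,1.]);return -R.T@t,d/np.linalg.norm(d)
def onz(name,u,v,z):
    o,d=ray(name,u,v);return o+d*(z-o[2])/d[2]
def proj(name,p):
    K,R,t=cam(name);q=K@(R@np.array(p,float)+t);return q[:2]/q[2]
def meet(a,b):
    (o1,d1),(o2,d2)=a,b;A=np.c_[d1,-d2];s=np.linalg.lstsq(A,o2-o1,rcond=None)[0]
    p,q=o1+s[0]*d1,o2+s[1]*d2;return (p+q)/2,np.linalg.norm(p-q)
E
python3 - <<'E'
from h import *
a=grab_frame('top');b=grab_frame('scene')
np.save('top0.npy',a);np.save('scene0.npy',b)
save('top0',cv2.resize(a,(800,600)));save('scene0',cv2.resize(b,(800,600)))
for n in('top','scene'):
    K,R,t=cam(n);print(n,K[0,0],(-R.T@t).round(3),R[2].round(2))
print(camera_model('wrist'));print(ctrl.observe())
E
```

```text
top 355.59322422811016 [0.339 0.012 0.878] [ 0.18 -0.01 -0.98]
scene 375.0589951394191 [-0.127  0.513  0.797] [ 0.59 -0.46 -0.67]
{'fx': 306.7324381262382, 'fy': 306.7324381262382, 'cx': 254.77500137403305, 'cy': 187.09221228645953, 'hand_eye': array([[ 1.36671319e-03, -9.56819057e-01, -2.90680966e-01,
         7.36341782e-02],
       [ 9.99999066e-01,  1.30722429e-03,  3.98838622e-04,
        -3.84802533e-04],
       [-1.63117484e-06, -2.90681240e-01,  9.56819950e-01,
        -1.26804148e-01],
       [ 0.00000000e+00,  0.00000000e+00,  0.00000000e+00,
         1.00000000e+00]])}
{'t': 0.1, 'q': array([67.21394805, 18.43544094, -4.01519064, 83.16826449,  1.29512659,
       78.54002573, -3.26080285]), 'qd': array([-0.14652397, -0.12977243, -0.06066077, -0.22115709,  0.01779836,
        0.00269383, -0.05202939]), 'tau': array([ 2.15401938e-04, -4.94879115e+01, -3.83749288e-01, -3.15208483e+01,
        1.30825749e-02,  7.51100510e-03, -4.36230005e-05]), 'ee_pos': array([ 0.259937  , -0.59527252,  0.24732258]), 'tool_rot': array([-1.79901506e+02,  5.65677135e-03,  2.35945582e+01]), 'contact_force': array([-0.25257452, -0.06964587, -0.86495891]), 'moment': array([-0.04302595, -0.05721485,  0.03218099]), 'grip_width': 0.08532316843335523}
```

View pics/top0.png

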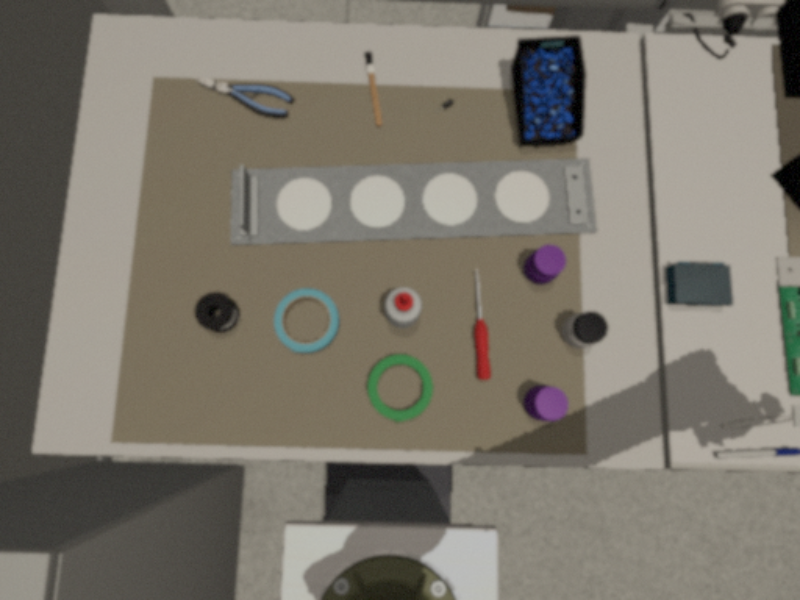

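View pics/scene0.png

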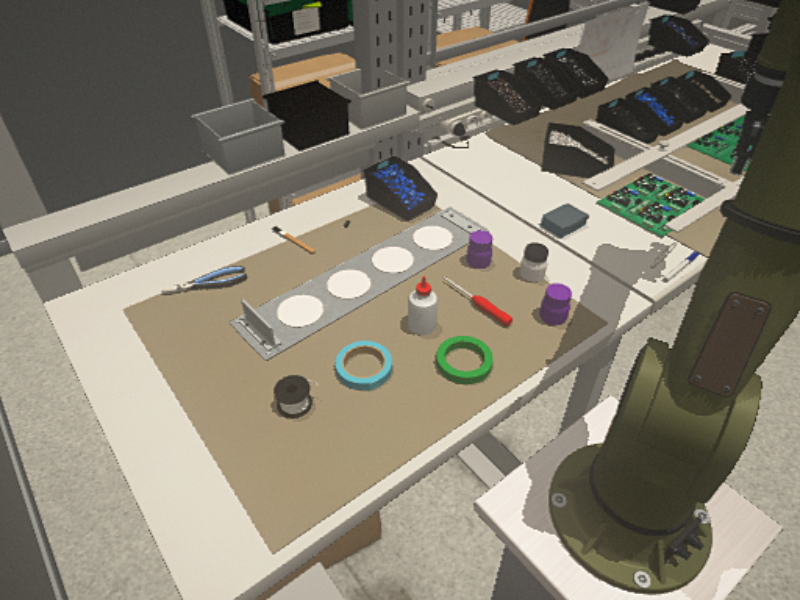

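The top view shows the stop plate at the left end (245,200 in 800x600 pixels), so next to pad_1 (305,204); pads 2 to 4 are at (377,201), (449,199) and (522,197).

Candidates for each item, in top-view pixels:
- **Tape:** blue (306,321) or green (400,387). I choose blue.
- **Jar:** white with black lid (588,330), or purple (545,264) and (547,403). I choose the one with the black lid.
- **Cleaner:** (403,306).
- **Spool:** (216,313).
- **Screwdriver:** (483,330), to be left alone.

Next I measure from both views.

```bash
cat > m.py <<'E'
from h import *
def blob(im,f,c,win=28,fill=True,hull=True):
    """mask within window round c (full-res px); largest contour -> minAreaEllipse centre, mask"""
    hsv=cv2.cvtColor(cv2.GaussianBlur(im,(3,3),0),cv2.COLOR_RGB2HSV).astype(int)
    m=f(hsv[...,0],hsv[...,1],hsv[...,2]).astype(np.uint8)
    w=np.zeros_like(m);x,y=map(int,c);w[y-win:y+win,x-win:x+win]=1;m*=w
    cs,_=cv2.findContours(m,cv2.RETR_EXTERNAL,cv2.CHAIN_APPROX_NONE)
    k=max(cs,key=cv2.contourArea);k=cv2.convexHull(k) if hull else k
    return k,cv2.fitEllipse(k)
white=lambda h,s,v:(v>165)&(s<45)
black=lambda h,s,v:v<62
blue=lambda h,s,v:(h>85)&(h<115)&(s>80)
red=lambda h,s,v:((h<8)|(h>172))&(s>130)
S=.64
E
python3 - <<'E'
from m import *
T=np.load('top0.npy');C=np.load('scene0.npy')
items={'pad1':(white,(305,204),(300,310),28),'pad2':(white,(377,201),(349,284),28),'pad3':(white,(449,199),(393,260),28),'pad4':(white,(522,197),(433,238),28),
'tape':(blue,(306,321),(363,364),34),'spool':(black,(216,313),(292,390),26),'jar':(black,(588,330),(537,252),16),'cap':(red,(403,302),(424,288),13)}
vt=T.copy();vs=C.copy();rs={}
for n,(f,a,b,w) in items.items():
    ka,ea=blob(T,f,np.array(a)*S,w);kb,eb=blob(C,f,np.array(b)*S,w)
    cv2.drawContours(vt,[ka],-1,(255,0,255),1);cv2.drawContours(vs,[kb],-1,(255,0,255),1)
    p,e=meet(ray('top',*ea[0]),ray('scene',*eb[0]))
    print(n,p.round(4),'gap',round(e,4),np.round(ea[0],1),np.round(ea[1],1),np.round(eb[0],1),np.round(eb[1],1))
save('fit0',np.vstack([cv2.resize(vt[80:290,130:400],(540,420))[:300],cv2.resize(vt[80:290,130:400],(540,420))[300:],cv2.resize(vs[130:280,140:380],None,fx=2.25,fy=1.2)[:180]])[:600])
save('fit0',np.hstack([cv2.resize(vt[90:290,130:400],(400,296)),cv2.resize(vs[130:280,140:380],(400,296))]))
for y,x in ((313,216),(330,588),(306,403)): pass
E
```

```text
pad1 [0.6332 0.1468 0.0304] gap 0.0153 [194.2 130. ] [32.4 33.9] [198.9 194.1] [32.1 75.5]
pad2 [ 0.6637  0.0392 -0.0069] gap 0.0078 [241.1 128.5] [32.  33.6] [220.2 182.4] [33.3 89. ]
pad3 [ 0.6872 -0.0829 -0.0405] gap 0.0161 [287.5 127. ] [31.9 33.6] [245.1 171.9] [30.3 72.5]
pad4 [ 0.6667 -0.1999  0.0193] gap 0.0007 [333.7 125.4] [31.5 33.6] [277.5 149.1] [35.1 79.1]
tape [0.4543 0.1408 0.0118] gap 0.001 [195.9 204.9] [37.7 38.1] [232.6 232. ] [27.7 35.5]Traceback (most recent call last):
  File "<stdin>", line 7, in <module>
  File "m.py", line 9, in blob
    return k,cv2.fitEllipse(k)
             ~~~~~~~~~~~~~~^^^
cv2.error: OpenCV(4.12.0) /io/opencv/modules/imgproc/src/shapedescr.cpp:361: error: (-201:Incorrect size of input array) There should be at least 5 points to fit the ellipse in function 'fitEllipseNoDirect'
```

Run:
```python
from m import *
for n,P in (('top',[(305,204),(340,204),(216,298),(200,313),(216,313),(590,328),(572,332),(403,302),(395,313)]),('scene',[(300,310),(325,298),(270,320),(292,381),(286,397),(537,252),(533,268),(424,288),(420,315)])):
    im=np.load(n+'0.npy');hsv=cv2.cvtColor(im,cv2.COLOR_RGB2HSV)
    for p in P: print(n,p,hsv[int(p[1]*S),int(p[0]*S)])
```

```text
top (305, 204) [ 23  18 186]
top (340, 204) [ 25  12 124]
top (216, 298) [171  47  38]
top (200, 313) [45 16 31]
top (216, 313) [22 62 62]
top (590, 328) [30  7 39]
top (572, 332) [19 29 71]
top (403, 302) [  0 204 109]
top (395, 313) [ 20  15 155]
scene (300, 310) [ 15  21 243]
scene (325, 298) [ 27  14 166]
scene (270, 320) [ 27  14 164]
scene (292, 381) [21 47 71]
scene (286, 397) [23 66 66]
scene (537, 252) [15 34 76]
scene (533, 268) [ 17  34 175]
scene (424, 288) [  2 179 199]
scene (420, 315) [ 23  24 127]
```

Run:
```python
from m import *
T=np.load('top0.npy');C=np.load('scene0.npy')
wt=lambda h,s,v:(v>155)&(s<45); ws=lambda h,s,v:(v>200)&(s<45)
bt=lambda h,s,v:v<60; bs=lambda h,s,v:v<95
items={'pad1':(wt,ws,(305,204),(300,310),28),'pad2':(wt,ws,(377,201),(349,284),28),'pad3':(wt,ws,(449,199),(393,260),26),'pad4':(wt,ws,(522,197),(433,238),28),
'tape':(blue,blue,(306,321),(363,364),34),'spool':(bt,bs,(216,313),(292,387),20),'jar':(bt,bs,(588,330),(537,250),15),'cap':(red,red,(403,302),(424,288),13)}
vt=T.copy();vs=C.copy()
for n,(f,g,a,b,w) in items.items():
    ka,ea=blob(T,f,np.array(a)*S,w);kb,eb=blob(C,g,np.array(b)*S,w)
    cv2.drawContours(vt,[ka],-1,(255,0,255),1);cv2.drawContours(vs,[kb],-1,(255,0,255),1)
    p,e=meet(ray('top',*ea[0]),ray('scene',*eb[0]))
    print(n,p.round(4),'gap',round(e,4),np.round(ea[0],1),np.round(ea[1],1),np.round(eb[0],1),np.round(eb[1],1))
save('fit0',np.vstack([cv2.resize(vt[90:250,120:400],(700,400),interpolation=0)[:,:],np.zeros((10,700,3),np.uint8)]) )
a=cv2.resize(vt[110:230,120:400],(700,300));b=cv2.resize(vs[135:275,140:380],(480,280))
save('fit0',np.vstack([a,np.pad(b,((0,0),(0,220),(0,0)))]))
```

```text
pad1 [0.649  0.1571 0.0034] gap 0.0007 [194.2 130.1] [33.2 35.1] [191.7 198.2] [19.9 29.9]
pad2 [0.6574 0.0368 0.0029] gap 0.0009 [241.  128.5] [33.  34.7] [222.8 181.1] [18.3 27.8]
pad3 [ 0.6652 -0.0832  0.0032] gap 0.0008 [287.5 127. ] [32.8 34.7] [251.  165.6] [16.6 26.4]
pad4 [ 0.6736 -0.2036  0.0031] gap 0.0011 [333.8 125.4] [32.5 34.7] [276.6 151.5] [15.  25.3]
tape [0.4543 0.1408 0.0118] gap 0.001 [195.9 204.9] [37.7 38.1] [232.6 232. ] [27.7 35.5]
spool [0.4624 0.2797 0.0171] gap 0.0003 [138.5 199.5] [23.3 26.8] [187.1 253.8] [24.7 27.5]
jar [ 0.4498 -0.2886  0.0556] gap 0.0003 [376.6 209.2] [17.6 20.7] [342.8 161.7] [11.9 14.2]
cap [ 0.4737 -0.008   0.0993] gap 0.0014 [257.9 192.8] [10.2 10.5] [270.5 182.8] [ 8.8 11. ]
```

View pics/fit0.png

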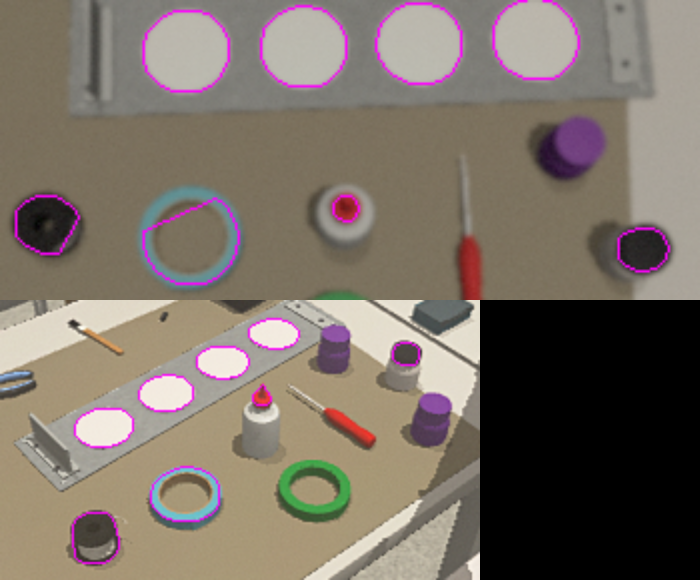

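Contours on the pads are clean: spacing is 120 mm and the tops triangulate about 3 mm above the bench. The blue ring, black-lid jar, bottle and spool are confirmed. The ring, spool and jar contours are cut off, so I refine those with the wrist camera from two places each.

```bash
cat >> m.py <<'E'
def wray(st,u,v):
    m=camera_model('wrist');H=np.array(m['hand_eye'])
    from scipy.spatial.transform import Rotation as Ro
    R=Ro.from_euler('xyz',st['tool_rot'],degrees=True).as_matrix()
    d=R@H[:3,:3]@np.array([(u-m['cx'])/m['fx'],(v-m['cy'])/m['fy'],1.])
    return st['ee_pos']+R@H[:3,3],d/np.linalg.norm(d)
def wz(st,u,v,z):
    o,d=wray(st,u,v);return o+d*(z-o[2])/d[2]
def wproj(st,p):
    m=camera_model('wrist');H=np.array(m['hand_eye'])
    from scipy.spatial.transform import Rotation as Ro
    R=Ro.from_euler('xyz',st['tool_rot'],degrees=True).as_matrix()
    q=H[:3,:3].T@(R.T@(np.array(p)-st['ee_pos'])-H[:3,3]);return np.array([m['fx']*q[0]/q[2]+m['cx'],m['fy']*q[1]/q[2]+m['cy']])
def snap(n):
    s=ctrl.observe();im=grab_frame('wrist');np.save(n+'.npy',im);np.save(n+'_s.npy',s);return s,im
PAD={1:(.649,.1571),2:(.6573,.0368),3:(.6654,-.0834),4:(.6736,-.2036)}
E
python3 - <<'E'
from m import *
for n,p in dict(cl=(.474,-.008),jar=(.45,-.289),sp=(.462,.28),tape=(.495,.141),p1=PAD[1],p4=PAD[4],t4=(.7146,-.2036)).items():
  for yaw in (0,180,90,-90):
    q=[ctrl.solve_ik([*p,z],[180,0,yaw]) for z in (.02,.25)]
    print(n,yaw,[None if x is None else np.round(x).astype(int).tolist() for x in q])
t0=ctrl.observe()['t']
ctrl.reach([.50,-.32,.25],[180,0,0]);snap('jarA')
ctrl.servo_line([.45,-.289,.22],.3);snap('jarB')
ctrl.servo_line([.52,-.01,.28],.4);snap('clA')
ctrl.servo_line([.474,-.008,.25],.3);s,im=snap('clB')
print(ctrl.observe()['t']-t0)
save('w1',np.vstack([np.hstack([np.load(a+'.npy') for a in r]) for r in (('jarA','jarB'),('clA','clB'))])[::1,::1])
im=cv2.resize(np.vstack([np.hstack([np.load(a+'.npy') for a in r]) for r in (('jarA','jarB'),('clA','clB'))]),(800,600));save('w1',im)
E
```

```text
cl 0 [[34, 15, -39, 119, 13, 49, -103], [36, -2, -37, 106, -1, 76, -91]]
cl 180 [[43, 18, -50, 119, 18, 50, 73], [42, -2, -43, 106, -2, 76, 90]]
cl 90 [[38, 17, -44, 119, 15, 50, -14], [23, -2, -24, 106, -1, 76, -1]]
cl -90 [[57, 27, -67, 119, 31, 54, 153], None]
jar 0 [[43, 19, -15, 112, 6, 50, -65], [44, 5, -15, 99, 1, 76, -61]]
jar 180 [[58, 21, -32, 112, 14, 51, 109], [59, 6, -31, 98, 3, 76, 117]]
jar 90 [[52, 20, -25, 112, 11, 51, 21], [53, 6, -25, 99, 2, 76, 28]]
jar -90 [[34, 18, -5, 112, 2, 50, -152], [39, 5, -9, 99, 1, 76, -151]]
sp 0 [[16, 32, -60, 110, 33, 57, -149], [-2, 7, -35, 98, 4, 76, -127]]
sp 180 [[19, 36, -65, 110, 38, 59, 28], [26, 15, -69, 97, 14, 78, 45]]
sp 90 [[15, 32, -59, 110, 33, 57, -59], [23, 13, -64, 97, 12, 78, -43]]
sp -90 [[21, 38, -68, 110, 40, 61, 116], [25, 14, -68, 97, 13, 78, 136]]
tape 0 [[24, 23, -49, 114, 22, 52, -126], [3, 3, -22, 101, 1, 76, -110]]
tape 180 [[30, 26, -56, 114, 27, 54, 50], [39, 7, -61, 100, 6, 76, 67]]
tape 90 [[30, 27, -57, 114, 28, 54, -40], [-5, 2, -14, 102, 1, 76, -19]]
tape -90 [[38, 34, -67, 114, 37, 58, 133], None]
p
[... 154 characters left out ...]
1, -48, 91, 33, 63, -38], [23, 30, -56, 79, 25, 84, -32]]
p1 -90 [[29, 53, -68, 91, 51, 72, 132], [28, 36, -68, 79, 33, 87, 143]]
p4 0 [[28, 36, -19, 86, 13, 59, -84], [29, 26, -21, 74, 9, 82, -81]]
p4 180 [[39, 40, -34, 86, 24, 62, 89], [40, 29, -37, 73, 17, 83, 94]]
p4 90 [[38, 39, -33, 86, 23, 62, 0], [36, 28, -32, 73, 14, 83, 6]]
p4 -90 [[-25, 51, 61, 89, -47, 69, -135], [-24, 36, 61, 76, -31, 85, -145]]
t4 0 [[27, 41, -19, 80, 14, 62, -85], [27, 31, -21, 66, 11, 84, -82]]
t4 180 [[37, 44, -35, 79, 26, 65, 88], [36, 34, -37, 66, 20, 86, 93]]
t4 90 [[35, 44, -33, 79, 24, 64, -1], [33, 33, -32, 66, 17, 85, 4]]
t4 -90 [[-23, 55, 61, 82, -49, 72, -137], [-20, 41, 61, 69, -35, 88, -146]]
3.15
```

View pics/w1.png

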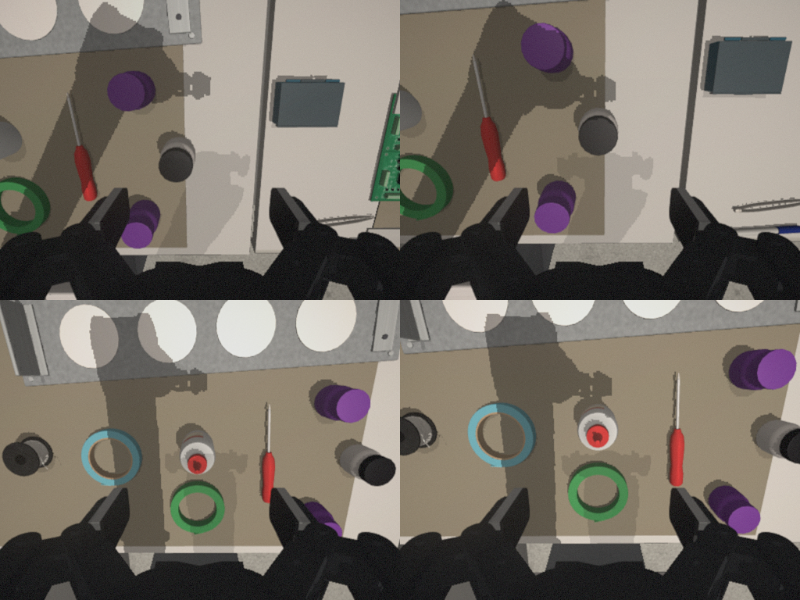

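The wrist views confirm the picks: black-lid jar at (177,165) and (197,130) in the tiled picture, red cap at (197,463) and (197,437). The blue ring is at (111,457) and (101,435 in the right tile), and the spool at (25,455). Now I triangulate.

Run:
```python
from m import *
L=lambda n:(np.load(n+'.npy'),np.load(n+'_s.npy',allow_pickle=True).item())
F=1.28; vis=[]
def two(name,f,a,ca,b,cb,w,zt,hull=True):
    out=[]
    for n,c in((a,ca),(b,cb)):
        im,s=L(n);k,e=blob(im,f,np.array(c)*F,w,hull=hull);out.append((s,e))
        v=im.copy();cv2.drawContours(v,[k],-1,(255,0,255),1);x,y=(np.array(c)*F).astype(int)
        vis.append(cv2.resize(v[max(0,y-45):y+45,max(0,x-45):x+45],(200,200)))
    p,g=meet(*[wray(s,*e[0]) for s,e in out])
    print(name,'3D',p.round(4),'gap',round(g,4),'onz',[wz(s,*e[0],zt)[:2].round(4) for s,e in out],[np.round(e[1]) for s,e in out])
dark=lambda h,s,v:v<70
im,_=L('jarA');print(cv2.cvtColor(im,cv2.COLOR_RGB2HSV)[int(165*F),int(177*F)],cv2.cvtColor(im,cv2.COLOR_RGB2HSV)[int(137*F),int(177*F)])
redc=lambda h,s,v:((h<10)|(h>170))&(s>120)
two('jar lid',dark,'jarA',(177,165),'jarB',(198,135),30,.066)
two('cap',redc,'clA',(197,163),'clB',(197,135),24,.104)
two('tape',lambda h,s,v:(h>85)&(h<115)&(s>60),'clA',(111,157),'clB',(101,135),50,.012)
two('spool(A)',dark,'clA',(24,157),'clA',(24,157),30,.041)
save('w2',np.hstack(vis)[:, :1600].reshape(200,2,-1,3).transpose(1,0,2,3).reshape(400,-1,3))
```

```text
[10 14 54] [17 39 92]
jar lid 3D [ 0.4492 -0.2881  0.059 ] gap 0.0004 onz [array([ 0.4518, -0.289 ]), array([ 0.451, -0.288])] [array([42., 44.]), array([48., 50.])]
cap 3D [ 0.4741 -0.0083  0.0963] gap 0.0002 onz [array([ 0.477 , -0.0084]), array([ 0.476 , -0.0082])] [array([24., 25.]), array([28., 29.])]
tape 3D [0.456  0.1406 0.0161] gap 0.0002 onz [array([0.4546, 0.1422]), array([0.4549, 0.1425])] [array([71., 76.]), array([80., 86.])]
spool(A) 3D [ 0.5939 -0.011   0.4069] gap 0.0 onz [array([0.4677, 0.2677]), array([0.4677, 0.2677])] [array([49., 60.]), array([49., 60.])]
```

View pics/w2.png

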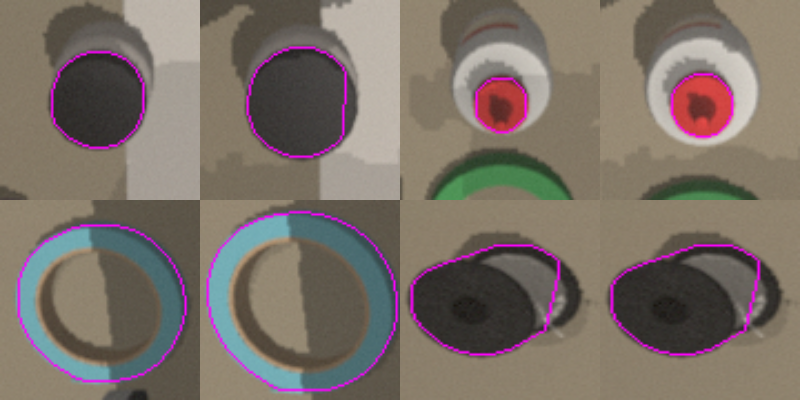

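The contours fit, apart from the jar B lid (clipped on its right) and the spool (top and bottom flanges merged). Heights are consistent: lid about 0.06, cap about 0.10, tape top about 0.016. I pick the cleaner, then the jar.

```bash
cat >> m.py <<'E'
def pickplace(src,dst,zg,zc,grip=45,open_=.085,dz=.0075,sp=.3):
    s=[*src]; d=[*dst]
    effector.set_gripper(open_)
    ctrl.servo_line(s+[zg],.15)
    effector.set_gripper(0.0,grip);a=ctrl.observe();print('grip',a['grip_width'].round(4),a['ee_pos'].round(4),a['contact_force'].round(1))
    ctrl.servo_line(s+[zc],.2);print('lifted',ctrl.observe()['grip_width'].round(4),ctrl.observe()['contact_force'].round(1))
    ctrl.servo_line(d+[zc],sp)
    ctrl.servo_line(d+[zg+dz+.015],.15);ctrl.servo_line(d+[zg+dz],.04);ctrl.wait(.3)
    a=ctrl.observe();print('place',a['grip_width'].round(4),a['ee_pos'].round(4),a['contact_force'].round(1))
    effector.set_gripper(open_);ctrl.wait(.2)
    ctrl.servo_line(d+[max(zc,.2)],.15);print('t',ctrl.observe()['t'])
E
python3 - <<'E'
from m import *
pickplace((.4755,-.0083),PAD[1],.073,.16)
ctrl.servo_line([.6,.1,.27],.3);s,im=snap('c1');save('c1',im)
E
```

```text
Traceback (most recent call last):
  File "m.py", line 35, in pickplace
    effector.set_gripper(0.0,grip);a=ctrl.observe();print('grip',a['grip_width'].round(4),a['ee_pos'].round(4),a['contact_force'].round(1))
                                                                 ^^^^^^^^^^^^^^^^^^^^^
AttributeError: 'float' object has no attribute 'round'
```

```bash
sed -i "s/a\['grip_width'\].round(4)/round(a['grip_width'],4)/g;s/ctrl.observe()\['grip_width'\].round(4)/round(ctrl.observe()['grip_width'],4)/;s/    effector.set_gripper(open_)$/    if not held: effector.set_gripper(open_)/;s/dz=.0075,sp=.3)/dz=.0075,sp=.3,held=False)/" m.py
python3 - <<'E'
from m import *
pickplace((.4755,-.0083),PAD[1],.073,.16,held=True)
ctrl.servo_line([.6,.1,.27],.3);s,im=snap('c1');save('c1',im)
E
```

```text
grip 0.0533 [ 0.4763 -0.0083  0.0739] [-0.4  1.   6.1]
lifted 0.0537 [-0.2  0.4 -2.2]
place 0.0537 [0.649  0.1571 0.0805] [ 0.6  0.3 -1. ]
t 10.175
```

View pics/c1.png

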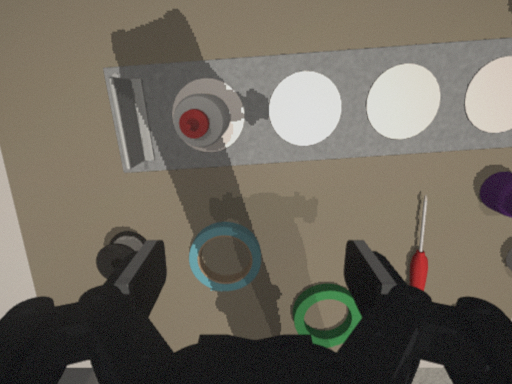

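The bottle stands on pad_1 next to the stop plate (cap at 194,124). Next the jar, with a numeric check of the bottle's cap afterwards.

Run:
```python
from m import *
redc=lambda h,s,v:((h<10)|(h>170))&(s>120)
s=np.load('c1_s.npy',allow_pickle=True).item();k,e=blob(np.load('c1.npy'),redc,(194,124),24);print('cap',wz(s,*e[0],.108).round(4),PAD[1])
ctrl.servo_line([.451,-.289,.2],.35)
pickplace((.451,-.289),PAD[2],.044,.16,dz=.007)
# look at spool from two places
ctrl.servo_line([.52,.22,.22],.35);snap('spA')
ctrl.servo_line([.462,.275,.19],.3);snap('spB');print(ctrl.observe()['t'])
save('w3',np.hstack([cv2.resize(np.load(a+'.npy'),(400,300)) for a in('spA','spB')]))
```

```text
cap [0.6473 0.1559 0.108 ] (0.649, 0.1571)
grip 0.0506 [ 0.4514 -0.2892  0.0453] [-1.5  1.2  6. ]
lifted 0.0503 [ 0.1 -0.2 -1.1]
place 0.0508 [0.6575 0.0368 0.0514] [-1.9 -0.1  3.9]
t 19.4667
20.8083
```

View pics/w3.png

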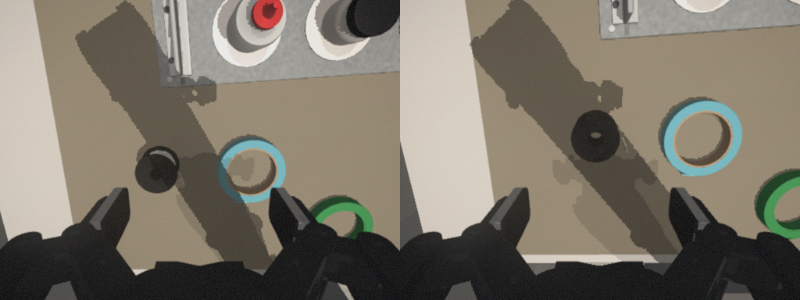

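The cleaner and jar are on pads 1 and 2. The spool sits in the arm's shadow, at (157,170) in A and (195,136) in B.

```bash
cat > sp.py <<'E'
from m import *
rs=[];vis=[]
for n,c,t in (('spA',(157,172),42),('spB',(195,136),48)):
    im=np.load(n+'.npy');s=np.load(n+'_s.npy',allow_pickle=True).item();c=np.array(c)*1.28
    k,e=blob(im,lambda h,s_,v:v<t,c,38)
    x,y=c.astype(int);v=im.copy();cv2.drawContours(v,[k],-1,(255,0,255),1)
    v=cv2.resize(v[y-45:y+45,x-45:x+45],(400,400),interpolation=cv2.INTER_NEAREST);vis.append(np.clip(v*2.0,0,255).astype(np.uint8))
    print(n,np.round(e,1) if 0 else e,wz(s,*e[0],.041).round(4));rs.append(wray(s,*e[0]))
print(meet(*rs));save('w4',np.hstack(vis))
E
python3 sp.py
```

```text
spA ((210.62840270996094, 214.76803588867188), (35.447166442871094, 47.27237319946289), 6.995665550231934) [0.4698 0.2661 0.041 ]
spB ((249.86021423339844, 174.66143798828125), (59.81465148925781, 64.79468536376953), 179.3307342529297) [0.4638 0.2788 0.041 ]
(array([ 0.44464937,  0.27803316, -0.02568205]), np.float64(0.004950699190460292))
```

View pics/w4.png

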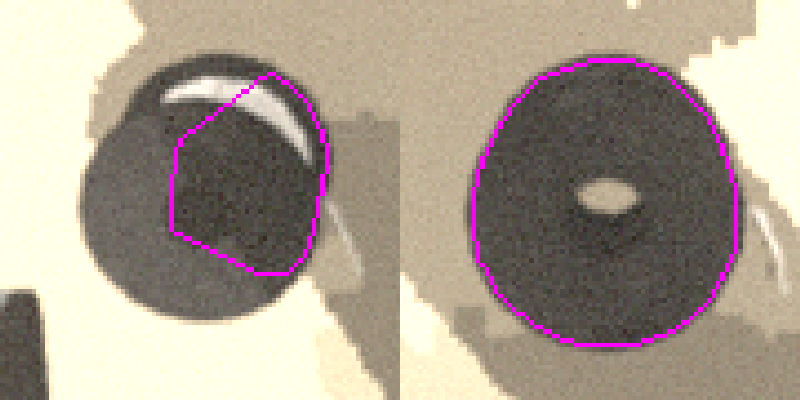

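Right crop: B is almost overhead and the top flange is about 60 px wide, its lower rim adding about 5 px at the top, so its centre is about (250,177). Left crop: the A mask failed on the shadow edge, but the flange spans 80–320 horizontally and its bottom edge is at 322, so the centre is about (200,221). I triangulate these two.

Run:
```python
from m import *
L=lambda n:np.load(n+'_s.npy',allow_pickle=True).item()
a,b=L('spA'),L('spB')
print(wz(a,200,221.5,.041),wz(b,249.9,177,.041),meet(wray(a,200,221.5),wray(b,249.9,177)))
for n,c in (('spA',(252,169)),('spB',(303,138))):
    k,e=blob(np.load(n+'.npy'),lambda h,s,v:(h>85)&(h<115)&(s>60),np.array(c)*1.28,55);print('tape',wz(L(n),*e[0],.014).round(4),np.round(e[1]))
im=np.load('spA.npy')
```

```text
[0.46203331 0.27790341 0.041     ] [0.46160803 0.27874438 0.041     ] (array([0.46047276, 0.27871986, 0.03714419]), np.float64(0.00025135582100660193))
tape [0.4554 0.141  0.014 ] [82. 86.]
tape [0.4559 0.141  0.014 ] [ 95. 104.]
```

```bash
sed -i "s/,held=False)/,held=False,via=None)/;s/    ctrl.servo_line(d+\[zc\],sp)/    if via: ctrl.servo_line([*via,zc],sp)\n    ctrl.servo_line(d+[zc],sp)/" m.py
python3 - <<'E'
from m import *
pickplace((.4617,.2785),PAD[3],.020,.15,dz=.007,via=(.50,-.05))
ctrl.servo_line([.56,.02,.27],.35);s,im=snap('c2');save('c2',im)
ctrl.servo_line([.496,.141,.12],.3,[180,0,90]);print(ctrl.observe()['ee_pos'],ctrl.observe()['tool_rot'],ctrl.observe()['t'])
E
```

```text
grip 0.0582 [0.4624 0.2789 0.021 ] [-0.5 -0.1  6.3]
lifted 0.0581 [-0.3 -0.6 -2.2]
place 0.0577 [ 0.6655 -0.0835  0.0271] [ 0.1 -0.4 -0.2]
t 29.0167
[0.49647521 0.14056801 0.1201804 ] [ 1.79979701e+02 -5.89576665e-03  8.99164268e+01] 31.4
```

View pics/c2.png

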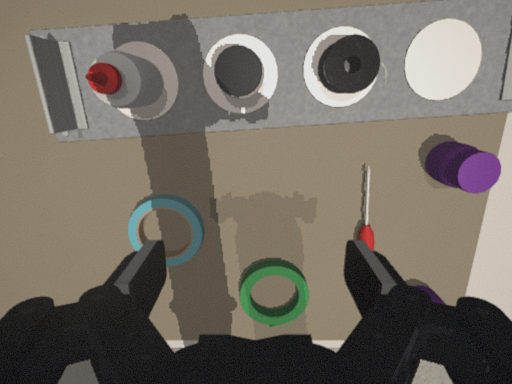

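Bottle, jar and spool stand on pads 1 to 3: red cap (103,78), lid (239,72), spool (349,65). Pad_4 (443,60) is free and the screwdriver is untouched. Now the tape.

Run:
```python
from m import *
pickplace((.4965,.141),(PAD[4][0]+.0412,PAD[4][1]),.020,.13,grip=60,open_=.05,dz=.007,via=(.52,-.15),sp=.25)
ctrl.servo_line([.60,-.14,.27],.3,[180,0,0]);s,im=snap('c3')
ctrl.reach([.35,-.5,.3],[180,0,0]);t=grab_frame('top');np.save('top1.npy',t)
save('c3',np.hstack([cv2.resize(im,(400,300)),cv2.resize(t[80:290,120:400],(400,300))]));print(ctrl.observe()['t'])
```

```text
grip 0.01 [0.4977 0.1411 0.021 ] [ 0.3 -0.1  5. ]
lifted 0.01 [-0.7  0.1 -0.2]
place 0.01 [ 0.7149 -0.2036  0.0272] [ 0.8 -0.1 -1.7]
t 39.6167
43.05
```

View pics/c3.png

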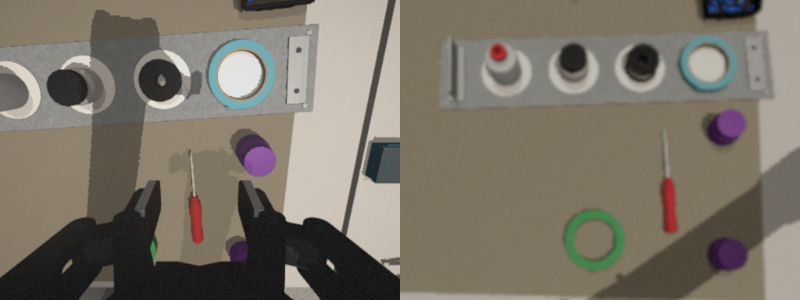

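All four are on their pads and the tape covers pad_4 (242,73 in the left tile). Now a numeric check of all four.

Run:
```python
from m import *
L=lambda n:np.load(n+'_s.npy',allow_pickle=True).item()
T=np.load('top1.npy');im=np.load('c3.npy');s=L('c3')
bl=lambda h,s,v:(h>85)&(h<115)&(s>50)
k,e=blob(im,bl,(310,94),55);print('tape wrist',wz(s,*e[0],.020)[:2].round(4),np.round(e[1]))
k,f=blob(T,bl,(120+308*.7,80+63*.7),28);print('tape top',onz('top',*f[0],.020)[:2].round(4),np.round(f[1]),'3D',meet(wray(s,*e[0]),ray('top',*f[0])),PAD[4])
s2=L('c2');i2=np.load('c2.npy');dk=lambda h,s,v:v<70
for n,c,z,p in (('jar',(239,72),.072,2),('spool',(349,65),.047,3)):
    k,e=blob(i2,dk,c,34);print(n,'wrist',wz(s2,*e[0],z)[:2].round(4),np.round(e[1]),PAD[p])
for n,c,z,p in (('jar',(572,53),.070,2),('spool',(641,60),.045,3)):
    k,e=blob(T,lambda h,s,v:v<60,(120+(c[0]-400)*.7,80+c[1]*.7),17);print(n,'top',onz('top',*e[0],z)[:2].round(4),np.round(e[1]),PAD[p])
k,e=blob(T,red,(120+98*.7,80+52*.7),12);print('cap top',onz('top',*e[0],.108)[:2].round(4),PAD[1])
v=i2.copy()
for c in((239,72),(349,65)):
    k,e=blob(i2,dk,c,34);cv2.drawContours(v,[k],-1,(255,0,255),1)
save('c4',cv2.resize(v[0:120,170:420],(750,360)))
```

```text
tape wrist [ 0.6728 -0.2034] [84. 91.]
tape top [ 0.6697 -0.2035] [38. 39.] 3D (array([ 0.67268145, -0.20501615,  0.01239715]), np.float64(0.0006979217455682294)) (0.6736, -0.2036)
jar wrist [0.6562 0.0422] [34. 46.] (0.6573, 0.0368)
spool wrist [ 0.6636 -0.0798] [53. 64.] (0.6654, -0.0834)
jar top [0.6532 0.0366] [17. 19.] (0.6573, 0.0368)
spool top [ 0.6616 -0.0823] [20. 23.] (0.6654, -0.0834)
cap top [0.6442 0.1545] (0.649, 0.1571)
```

View pics/c4.png

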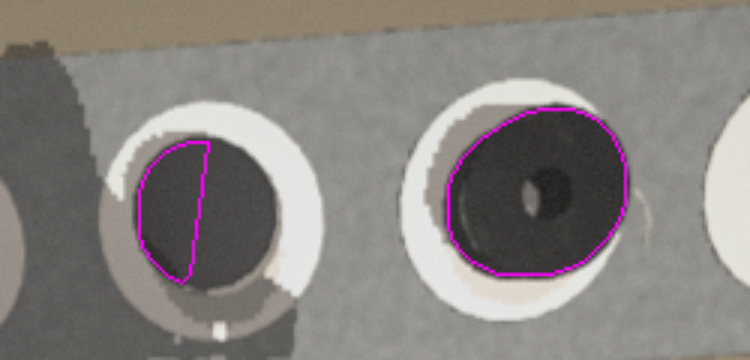

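Everything agrees to within about 5 mm. The largest raw offsets come from clipped masks: the half-shadowed jar lid, and the spool's two flanges merged. I'm handing in.

Run:
```python
from m import *
ctrl.wait(.3);s=ctrl.observe();print(s['t'],s['contact_force'].round(1));ctrl.close_job()
```

```text
43.35 [ 0.6 -0.4  0.2]
the job is handed in; nothing more can be done
```

I put the cleaner bottle, jar, solder spool and tape roll on pads 1, 2, 3 and 4, counting from the stop plate at the +y end. I handed the job in at 43 s with the arm clear; no verdict is reported.

**Position checks:**

| Item | Offset from pad centre | View |
|---|---|---|
| Cleaner | about 2 mm | wrist |
| Cleaner | 5 mm | top |
| Jar | 4 mm | top |
| Spool | about 4 mm | top |
| Tape | about 1 mm | wrist |
| Tape | 4 mm | top |

All are within the 15 mm allowed, and all four stand upright in the last pictures. By eye in the pictures, the screwdriver did not move; I did not measure it.

**Checks that failed or disagreed:**
- **Wrist check of the jar and spool:** the shadow clipped the jar lid's mask and the spool's two flanges merged into one. Those readings (5.5 mm and 4 mm off) are not reliable, so I relied on the top view for both.
- **First spool mask:** the shadow edge broke the mask in one view, so I read the flange edges from a crop instead.
- **Heights:** the triangulated heights came out about 3–10 mm below the stated tops, partly because the contours take in the sides. For example, the pad tops read 3 mm instead of 6 mm.
- **Tape grip:** the gripper read 10 mm on the 16–18 mm ring wall, but the tape lifted and landed correctly.

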